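# Load the roll-top cell charger

## Task

Roll the charger's shutter all the way open, take the charged green cell out of its bay and lay it in the green tray, and load every blue cell from the grey tray into a bay of its own (any bay): tail against the spring contact under the hood, then the white-banded nose tipped down against the brass, so that it lies fully down. Then roll the shutter fully closed; leave the stage controller and the bottle where they stand.

Things in the scene. Friction and masses are not known exactly. Their poses are not given: they have to be found in the camera images.
- charger: bench charger, cream drum case with red flanks, bolted down; 396 deep (x) x 376 wide (y) x 228 mm high. Origin: centre of its underside; x points away from the robot. Drum axis along y at x 0, z 30. Two upright half-disc cheeks, radius 198 about that axis, 352 apart inside. Deck at z 30. Electronics block from x 30 back, top z 105, under a fixed rear shell: bays are reached from above and in front
- bay0 (a point): left (+y) bay: middle of a cell seated in it. Frame parallel to the charger's. Bays are 68 mm apart (y), at charger x -94.5, z 52.5. A cell lies along x on two 45 degree V-saddles, 14 mm long, centred 30 mm either side of this point, tops 5 mm below the cell's axis; the 46 mm between them are clear down to the deck for fingers
- bay1 (a point): the same for the middle bay
- bay2 (a point): the same for the right-hand (-y) bay
- contact0 (a point): left bay: where a seated cell's nose touches the rigid brass contact, 45.5 mm from bay0 along +x (charger x -49). The brass is 34 mm wide, 6 thick and stands up to charger z 55.5 (3 mm above the seated cell's axis), so the nose must come down in front of it from above: about 15 degrees of tilt clears it
- contact1 (a point): the same for the middle bay
- contact2 (a point): the same for the right-hand bay
- hood0 (a point): left bay, near end (the others alike): lower edge of the violet hood, above the bay's centre line (charger x -125, z 83.5). The tail must go in under this edge, 31 mm above the seated cell's axis; partitions leave 63 mm across. The steel spring plate (28 mm wide, charger z 35 to 74) is 8 mm further in (charger x -133 at rest), 84 mm from the brass, while a cell is 91 mm long
- spring0 (a joint): the left bay's spring plate (the others alike): how far it is pushed back, towards the robot (m): 0 at rest, 0.007 with a seated cell, 0.020 at its stop; about 0.011 to 0.015 lets the nose pass the brass. 2.4 N at first, rising 0.4 N per mm. On release it pushes the cell against the brass
- shutter (a joint): angle of the roll-top (tambour) shutter of violet slats on its circular track about the drum axis (rad): 0 fully closed, 1.48 fully open. Opening carries it from the front up, over the top and down the back (a positive turn about the charger's y). Fully open, its front edge is right above the drum axis. It stays where it is left; moving it takes about 2 to 6 N at the pull
- pull (a point): grip point of the shutter's yellow pull, a fin 24 mm wide (y), 20 thick, standing 43 mm out of the slats at mid-width, 24 degrees above the level of the drum axis when closed. This point is 215 mm from the axis, 18 mm inside the fin's outer end, 26 outside the slats. Take it from above by its flat sides (closing along charger y); it may pivot between the fingers as it goes round
- tray: grey tray with the cells to be loaded, 310 (x) x 150 mm, fixed to the bench left or right of the charger; walls and two dividers (at x -45 and 45) 16 mm high, floor 6 thick. Low rubber ribs, tops 10 mm above the bench, run along its y and hold each cell at x -90, 0 or 90 mm. Origin: centre of its underside
- out_tray: green tray for charged cells, 150 x 150 mm, empty at first, fixed on the other side of the charger; walls 16 mm high, 5 thick, floor 6 thick. Two places at x -33 and 33 mm, where a cell lies along y between low rubber ribs (axis then 22.5 mm above the bench). Origin: centre of its underside
- cell_A: blue cylindrical cell, 33 mm diameter, 91 mm long over all, about 0.22 kg; may be absent. Origin: its middle, on its axis; its x axis runs along it towards the nose (positive end: a 3 mm steel button 14 mm across, with a white band round the body next to it); the tail is flat. Lies level in the tray, nose either way
- nose_A (a point): outer face of cell A's nose, 45.5 mm from its middle
- cell_B: blue cylindrical cell, 33 mm diameter, 91 mm long over all, about 0.22 kg; may be absent. Origin: its middle, on its axis; its x axis runs along it towards the nose (positive end: a 3 mm steel button 14 mm across, with a white band round the body next to it); the tail is flat. Lies level in the tray
- nose_B (a point): outer face of cell B's nose, 45.5 mm from its middle
- cell_C: blue cylindrical cell, 33 mm diameter, 91 mm long over all, about 0.22 kg; may be absent. Origin: its middle, on its axis; its x axis runs along it towards the nose (positive end: a 3 mm steel button 14 mm across, with a white band round the body next to it); the tail is flat. Lies level in the tray
- nose_C (a point): outer face of cell C's nose, 45.5 mm from its middle
- cell_D: green charged cell, otherwise like the blue ones (same size, weight, white-banded nose at +x, origin at its middle), seated at the start in the left bay, or absent. It comes out the reverse way: push it back against the spring, raise the nose over the brass, then draw the tail out from under the hood
- cell_E: the same, seated at the start in the right-hand bay; exactly one of D and E is there
- joystick: black upright stage controller with a red ring, 64 mm across, 80 mm high: leave alone. Origin: centre of its underside
- oil: amber bottle, 48 mm across, 78 mm high: leave alone. Origin: centre of its underside
There are look-alikes about, which are no part of the job. Leave any turquoise look-alike of the cell_B alone.

How it is judged:
On the way, in this order (a step that is already met when the one before it is completed fails the run):
1. the shutter is rolled open (1.35 rad or more) (value of joint shutter above 1.35 rad), for 0.2 s.
2. every blue cell lies seated in a bay, nose against the brass, and the green cell lies in the green tray (((distance between cell_A and bay0 below 0.006 m and distance between nose_A and contact0 below 0.008 m) or (distance between cell_A and bay1 below 0.006 m and distance between nose_A and contact1 below 0.008 m) or (distance between cell_A and bay2 below 0.006 m and distance between nose_A and contact2 below 0.008 m)) and ((distance between cell_B and bay0 below 0.006 m and distance between nose_B and contact0 below 0.008 m) or (distance between cell_B and bay1 below 0.006 m and distance between nose_B and contact1 below 0.008 m) or (distance between cell_B and bay2 below 0.006 m and distance between nose_B and contact2 below 0.008 m)) and ((distance between cell_C and bay0 below 0.006 m and distance between nose_C and contact0 below 0.008 m) or (distance between cell_C and bay1 below 0.006 m and distance between nose_C and contact1 below 0.008 m) or (distance between cell_C and bay2 below 0.006 m and distance between nose_C and contact2 below 0.008 m)) and x of cell_D in the frame of out_tray between -0.06 and 0.06 m and y of cell_D in the frame of out_tray between -0.06 and 0.06 m and height (world z) of each of cell_D, cell_E below 0.031 m and angle between cell_D's own x axis and vertical between 1.45 and 1.69 rad and x of cell_E in the frame of out_tray between -0.06 and 0.06 m and y of cell_E in the frame of out_tray between -0.06 and 0.06 m and angle between cell_E's own x axis and vertical between 1.45 and 1.69 rad), for 0.3 s.
3. the shutter is rolled closed (within 0.05 rad), the cells still so (all of step 2 and value of joint shutter below 0.05 rad), for 0.2 s.
At the end, for the whole second after the job is handed in: Each blue cell rests in a bay, middle within 6 mm of the bay point, nose within 8 mm of its contact point; the green cell lies level inside the green tray (middle within 60 mm of its centre); the shutter is within 0.05 rad of closed; bystanders shifted at most 30 mm (all of step 3 and linear speed of each of cell_A, cell_B, cell_C, cell_D, cell_E below 0.02 m/s); the robot touches nothing.
It fails at once if the stage controller is shifted by more than 30 mm (distance of joystick from where it was at the start of the episode above 0.03 m).
It fails at once if the bottle is shifted by more than 30 mm (distance of oil from where it was at the start of the episode above 0.03 m).
Of cell_A, cell_B, cell_C only 2 to 3 are there at a start; the rules pass over those that are not, and their reading is None.
Of cell_D, cell_E only 1 to 1 are there at a start; the rules pass over those that are not, and their reading is None.
At some moment in a run one of cell_A, cell_B, cell_C may be knocked a few centimetres aside while the robot is not near it.
Once in a run the grip may slacken for a moment while it holds something.
It also fails if it takes over 210 s, if anything falls off the work surface, if the arm or the gripper's body presses on something with over 40 N, if the wrist force passes 120 N, or if a joint passes its speed limit or range.

## Robot

A 6-joint arm with a two-finger parallel gripper is mounted at the origin on the work surface. World frame = base frame: x ahead of the robot, y to its left, z up, the work surface at z = 0. Lengths are in m, angles in rad, forces in N, time in s.
With the tool pointing down it reaches from about 0.225 to 0.875 m from the base axis. Payload 3.4 kg.
Tool frame: the origin (TCP) lies on the centre line of the jaws, within the pads' length; the fingertips stand 22 mm ahead of it and the grasp point (between the pads) lies 3 mm ahead of it; z points along the fingers, y is the line along which they close (so a half turn about z gives the same grasp; the last joint's range is limited). The gripper opens to 85 mm and grips with 20 to 120 N. Pads are 22 mm wide; open, the fingers measure 114 mm over their backs; the gripper's body (76 mm by 85 mm) begins 54 mm behind the grasp point. The pads swing forward as they close: fully open they stand 13 mm farther back than shut.
Start: joints at [-1.32, 0.276, 1.505, -0, 1.361, -0.121], TCP at [0.209, -0.536, 0.253] pointing down, gripper open.
Joint ranges: [-2.89, 2.89], [-0.75, 2.08], [0.22, 2.7], [-1.18, 4.32], [0.11, 2.71], [-2.7, 2.7]. Speed limits (rad/s): [2.57, 2.57, 3.14, 3.14, 3.14, 3.14].

## Interface

Orientations are given as a unit quaternion [w, x, y, z].
In Python, from cell import get_state, capture, finish_job gives the robot as it stands.
- The arm moves only by the tool send_rows, never from a script. Its argument "plan" is a list that holds one entry, the list of rows, each a list of 7 numbers: the closure, from -1 (fully open) to 1 (shut), so that 0 is half open, then the shift along the tool's x, y, z in cm, then the turn, a rotation vector about the tool's x, y, z in degrees. A call has 1 to 8 rows; each row is the pose to reach, as a shift and turn from the pose commanded when the call began, along the tool's axes at that moment; what a row does not reach only later rows make up. A row lasts 1/8 s, in which the tool goes at most 62.5 mm and 10.7 degrees, less where a joint would pass 70% of its speed; a pose out of reach is approached as far as the arm can. A call with a gripper value outside its range is refused whole. The fingers move at their own pace and stop on an object; "grip_force" is the grip in N (left out, the last holds). Time passes only in rows, so rows that repeat a pose let the fingers close. It gives the time, the measured TCP pose, the force, the opening and the grip force at its end, in the units of the state.
- get_state(): the state, without advancing time (a new reading comes with each control period).
- capture(name): name is "scene" or "top" or "wrist"; returns a dict with "frame" (384x512x3 uint8, blue, green, red), "fx", "fy", "cx", "cy" (pixels), "rvec" (rotation vector, rad) and "tvec" (3), from world to camera coordinates, as OpenCV has them. Camera axes: x right, y down, z forward; pixel columns grow to the right and rows downward; lengths in m; the calibration is good to about 2 mm. A picture is of the moment at which its call begins. There is no depth.
- finish_job(): hands the job in; it is judged then, once.
The state is a dict: "time": time; "joint_pos": joint angles; "joint_velocities": joint speeds; "effort": joint torques, N m; "eef_pos": TCP position; "ee_rot": TCP orientation; "ft_force": force on the tool from outside, world axes, zero at the start; "torque": the same for the moment, N m; "opening": opening from 0.0 (shut) to 1.0 (fully open); "grip_force": force on a finger pad.
Only numpy, scipy, OpenCV 4.12 (cv2) and the standard library are available. Lean on these libraries where they do the work, as an engineer would, in place of code of your own. Each camera call takes 0.05 s, during which the arm holds its last target. There are 200 camera calls.

## Working session

There is one attempt and no reset: what is moved stays moved. The work goes in short steps, Python scripts to look and compute and a tool call to move; the robot and the scene stay as the last step left them, time stands still between calls to the robot, and variables do not carry over. Pictures are saved under pics/ and viewed, at most 14 in all, crops included, and the job is handed in when it is done.

Besides the shell and the picture viewer there is one more tool, called after ">>>" in YAML: its name, and indented under it one key for each argument. send_rows: Moves the arm, as the interface text tells. Its arguments: {"type":"object","properties":{"plan":{"type":"array","items":{"type":"array","items":{"type":"array","items":{"type":"number"}}}},"grip_force":{"type":"number"}},"required":["plan"]}

```bash
mkdir -p pics; ls
cat > h.py <<'E'
import numpy as np,cv2
from scipy.spatial.transform import Rotation as R
from cell import get_state,capture,finish_job
def snap(n,f=None):
    c=capture(n)
    if f: cv2.imwrite('pics/'+f+'.png',c['frame'])
    return c
def ray(c,uv,z):
    M=cv2.Rodrigues(np.array(c['rvec'],float))[0];t=np.array(c['tvec'],float).ravel()
    d=M.T@np.array([(uv[0]-c['cx'])/c['fx'],(uv[1]-c['cy'])/c['fy'],1]);o=-M.T@t
    return o+d*(z-o[2])/d[2]
def proj(c,p):
    return cv2.projectPoints(np.array(p,float).reshape(-1,3),np.array(c['rvec'],float),np.array(c['tvec'],float),np.array([[c['fx'],0,c['cx']],[0,c['fy'],c['cy']],[0,0,1.]]),None)[0].reshape(-1,2)
E
python3 - <<'E'
from h import *
a=snap('scene','s0');b=snap('top','t0')
for c in(a,b): print(c['fx'],c['cx'],c['cy'],np.ravel(c['rvec']),np.ravel(c['tvec']))
cv2.imwrite('pics/st0.png',cv2.resize(np.vstack([a['frame'],b['frame']]),(400,600))) if 0 else None
print(get_state())
E
```

```text
pics
479.2957649820873 246.80223436512222 184.15782576557928 [ 2.20273748  1.84381428 -0.30370578] [-0.09993426 -0.4707904   1.70379448]
366.59103646983397 256.71605783358297 184.3131070969161 [ 2.16357882 -2.12216331  0.21849944] [-0.00252982  0.53491023  1.02359434]
{'time': 0.1, 'joint_pos': array([-1.32001763e+00,  2.76528255e-01,  1.50599711e+00, -1.67011617e-05,
        1.36069875e+00, -1.21009335e-01]), 'joint_velocities': array([-0.00012575,  0.00026976, -0.00243142, -0.00037623, -0.00208264,
       -0.00152535]), 'effort': array([ 8.39171098e-04, -4.17699623e+01, -2.46404546e+01, -2.09911805e-04,
        5.84926573e-03, -4.88398825e-06]), 'eef_pos': array([ 0.20876423, -0.53530156,  0.25253193]), 'ee_rot': array([-8.13483049e-04,  9.82770756e-01,  1.84826879e-01, -6.10395384e-05]), 'ft_force': array([-0.123239  , -0.62228709,  0.25195311]), 'torque': array([-0.03482843,  0.00110484,  0.0134448 ]), 'grip_force': 0.0, 'opening': 1.0008571364736771}
```

View pics/s0.png

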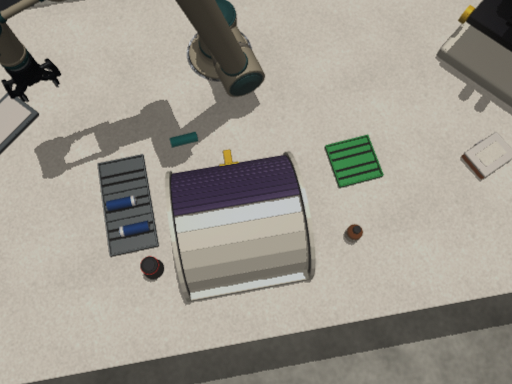

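View pics/t0.png

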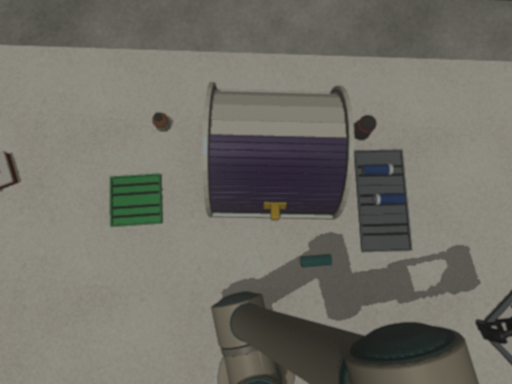

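The scene camera shows the grey tray (128,205) at −y with two blue cells, the charger in the centre with its pull at (228,157), the green tray at (353,160), and a turquoise decoy at (184,139). In the top view the pull is at (275,210) and the blue cells are at (377,169), nose right, and (390,199), nose left.

```bash
cat >> h.py <<'E'
def mask(f,lo,hi): return cv2.inRange(cv2.cvtColor(f,cv2.COLOR_BGR2HSV),lo,hi)
def blobs(m,amin=60):
    n,l,s,ce=cv2.connectedComponentsWithStats(m)
    return [(s[i,4],ce[i],(l==i)) for i in range(1,n) if s[i,4]>amin]
E
python3 - <<'E'
from h import *
cols={'green':((50,120,40),(75,255,255)),'blue':((105,120,40),(125,255,255)),'yellow':((18,140,80),(32,255,255)),'red':((0,120,60),(8,255,255)),'violet':((126,40,20),(160,255,255))}
for n in('top','scene'):
    c=snap(n); M=cv2.Rodrigues(np.array(c['rvec']))[0]; print(n,'cam',-M.T@np.ravel(c['tvec']))
    for k,(lo,hi) in cols.items():
        m=mask(c['frame'],lo,hi)
        if k=='green': m=cv2.morphologyEx(m,cv2.MORPH_CLOSE,np.ones((9,9)))
        z={'green':.016,'blue':.028,'yellow':.12,'red':.1,'violet':.2}[k]
        for a,ce,mm in blobs(m,40):
            pts=np.argwhere(mm)[:,::-1]
            W=np.array([ray(c,p,z)[:2] for p in pts[::max(1,len(pts)//1500)]])
            r=cv2.minAreaRect((W*1000).astype(np.float32))
            print(k,a,ce.round(1),'w',ray(c,ce,z).round(3),'rect',np.round(r[0],0),np.round(r[1],0),round(r[2],1))
c=snap('top');f=c['frame']
cv2.imwrite('pics/t1.png',cv2.resize(f[75:260,195:425],None,fx=3.2,fy=3.2,interpolation=cv2.INTER_CUBIC))
E
```

```text
top cam [0.34858629 0.0365947  1.1004677 ]
green 2176 [135.9 199.6] w [0.486 0.363 0.016] rect [488. 362.] [139. 137.] 4.8
blue 153 [375.6 169.1] w [ 0.593 -0.352  0.028] rect [ 592. -353.] [22. 68.] 1.4
blue 153 [391.6 198.5] w [ 0.504 -0.396  0.028] rect [ 504. -399.] [21. 64.] 1.2
yellow 214 [274.5 208. ] w [ 0.458 -0.039  0.12 ] rect [453. -39.] [43. 57.] 1.1
violet 9470 [277.  171.6] w [ 0.541 -0.039  0.2  ] rect [538. -41.] [349. 191.] 89.8
scene cam [ 0.99734062 -0.0800764   1.4606319 ]
green 1924 [353.6 160.5] w [0.494 0.365 0.016] rect [492. 365.] [147. 148.] 5.1
blue 220 [118.4 203.2] w [ 0.508 -0.396  0.028] rect [ 508. -396.] [30. 76.] 2.8
blue 222 [135.8 227.8] w [ 0.596 -0.351  0.028] rect [ 596. -351.] [29. 73.] 2.9
yellow 106 [467.   12.8] w [0.077 0.841 0.12 ] rect [ 77. 841.] [21. 69.] 40.1
yellow 125 [227.6 157.9] w [ 0.455 -0.039  0.12 ] rect [452. -39.] [47. 52.] 0.0
red 47 [153.4 268.7] w [ 0.743 -0.3    0.1  ] rect [ 741. -302.] [26. 52.] 44.1
violet 5087 [232.4 184.7] w [ 0.569 -0.041  0.2  ] rect [567. -39.] [120. 350.] 0.0
```

View pics/t1.png

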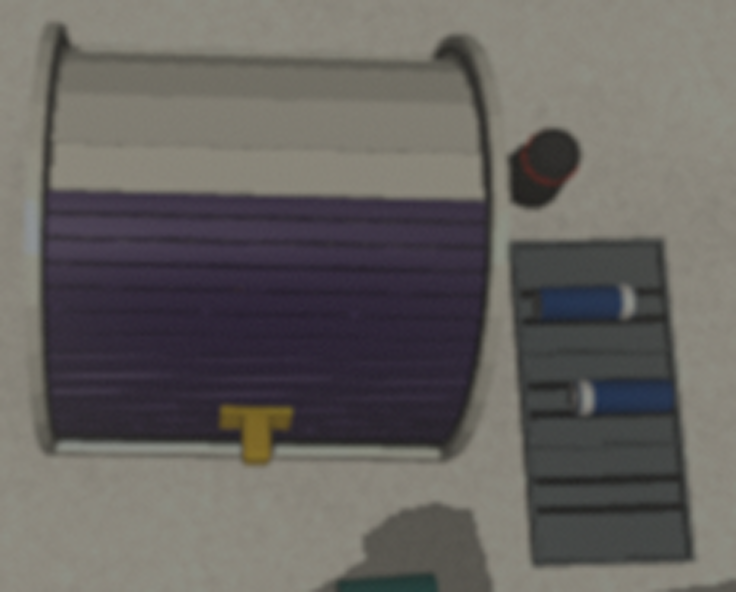

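Run:
```python
from h import *
c=snap('top')
u=lambda x,y:(x/3.2+195-.34,y/3.2+75-.34)
for z in (.2,.22): a,b=[ray(c,u(*p),z) for p in((50,190),(485,201))]; print('shut edge',a,b,np.degrees(np.arctan2(a[0]-b[0],a[1]-b[1])))
a,b=[ray(c,u(*p),.04) for p in((57,447),(440,459))]; print('front lip',a,b,np.degrees(np.arctan2(a[0]-b[0],a[1]-b[1])))
a=ray(c,u(257,463),.1157);print('pull end',a,'charger x',a[0]+.217)
print('pull lo/hi y',ray(c,u(244,450),.12),ray(c,u(271,450),.12))
cor=[ray(c,u(*p),.016)for p in((510,241),(663,239),(693,560),(533,565))];print(np.round(cor,3),np.mean(cor,0))
w=snap('wrist');M=cv2.Rodrigues(np.array(w['rvec']))[0];s=get_state()
T=R.from_quat(np.roll(s['ee_rot'],-1));o=-M.T@np.ravel(w['tvec']);print('cam in tcp',T.inv().apply(o-s['eef_pos']),'\n',T.as_matrix().T@M.T,w['fx'])
```

```text
shut edge [0.63518314 0.13244772 0.2       ] [ 0.63518545 -0.21627807  0.2       ] -0.00037942283596172457
shut edge [0.62881763 0.13031876 0.22      ] [ 0.62881989 -0.2106616   0.22      ] -0.00037942283596419595
front lip [0.44523677 0.13388447 0.04      ] [ 0.44108711 -0.21362358  0.04      ] 0.6841474554798109
pull end [ 0.428157   -0.04098496  0.1157    ] charger x 0.6451570041239232
pull lo/hi y [ 0.43847504 -0.02965084  0.12      ] [ 0.43891511 -0.05231436  0.12      ]
[[ 0.654 -0.291  0.016]
 [ 0.66  -0.44   0.016]
 [ 0.355 -0.452  0.016]
 [ 0.348 -0.303  0.016]] [ 0.5041391  -0.37181599  0.016     ]
cam in tcp [ 0.07562794 -0.00044861 -0.12176639] 
 [[-1.75986823e-04 -9.55262723e-01 -2.95758514e-01]
 [ 9.99999841e-01 -9.91537558e-06 -5.63010018e-04]
 [ 5.34889926e-04 -2.95758566e-01  9.55262573e-01]] 308.4420450372891
```

>>> send_rows:
  plan:
    - [[-0.5,40.3,-37.3,2.0,0,0,21.3],[-0.5,40.3,-37.3,2.0,0,0,21.3],[-0.5,40.3,-37.3,2.0,0,0,21.3],[-0.5,40.3,-37.3,2.0,0,0,21.3],[-0.5,40.3,-37.3,2.0,0,0,21.3],[-0.5,40.3,-37.3,2.0,0,0,21.3],[-0.5,40.3,-37.3,2.0,0,0,21.3],[-0.5,40.3,-37.3,2.0,0,0,21.3]]
  grip_force: 30

```text
time: 1.35
eef_pos: [0.428, -0.0845, 0.2354]
ee_rot: [0.0, 1.0, -0.0, 0.001]
ft_force: [0.5, -1.0, 0.2]
opening: 0.753
grip_force: 0.0
```

```bash
cat >> h.py <<'E'
def ori(psi,al): return R.from_euler('y',al,degrees=True)*R.from_euler('z',psi,degrees=True)*R.from_matrix(np.diag([1.,-1,-1]))
def delta(p,psi,al=0,base=None):
    """print row shift (cm) and rotvec (deg) from base pose (default: measured) to target"""
    if base is None:
        s=get_state(); bp,bR=np.array(s['eef_pos']),R.from_quat(np.roll(s['ee_rot'],-1))
    else: bp,bR=np.array(base[0]),ori(*base[1:])
    d=bR.inv().apply(np.array(p)-bp)*100; r=np.degrees((bR.inv()*ori(psi,al)).as_rotvec())
    print(np.round(d,2),np.round(r,1)); return d,r
def st():
    s=get_state();q=R.from_quat(np.roll(s['ee_rot'],-1)).as_matrix()
    print('t',round(s['time'],2),'p',np.round(s['eef_pos'],4),'xax',np.round(q[:,0],3),'zax',np.round(q[:,2],3),'F',np.round(s['ft_force'],1),'op',round(s['opening'],3),'g',round(s['grip_force'],1))
E
python3 - <<'E'
from h import *
st();c=snap('wrist','w1')
for a,ce,mm in blobs(mask(c['frame'],(18,140,80),(32,255,255)),40): print(a,ce,ray(c,ce,.125))
print(proj(c,[[.449,-.041,.1174],[.432,-.053,.1248],[.432,-.029,.1248]]))
delta([.449,-.041,.12],0)
E
```

```text
t 1.35 p [ 0.428  -0.0845  0.2354] xax [ 1.    -0.     0.001] zax [ 0.001 -0.001 -1.   ] F [ 0.5 -1.   0.2] op 0.753 g 0.0
2511 [196.43926722 158.37116687] [ 0.45702676 -0.03971114  0.125     ]
[[200.33589032 166.44667726]
 [215.1061168  189.60465779]
 [184.66876528 189.61819266]]
[ 1.82 -3.48 11.55] [-0.4 -0.2  0.3]
```

View pics/w1.png

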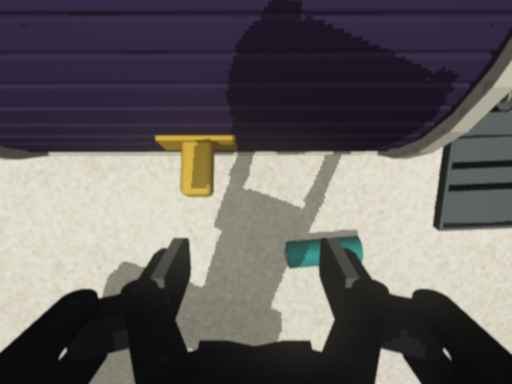

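The wrist view shows the pull fin at (197,160), with its outer end at row 195, within about 2 mm of the estimate. The decoy at (323,252) is clear. I'll let the arm settle, then take the pull.

>>> send_rows:
  plan:
    - [[-0.4,0,0,0,0,0,0],[-0.4,0,0,0,0,0,0],[-0.4,0,0,0,0,0,0]]

```text
time: 1.78
eef_pos: [0.4268, -0.0878, 0.2351]
ee_rot: [0.0, 1.0, -0.001, -0.0]
ft_force: [-0.0, 0.4, -0.2]
opening: 0.701
grip_force: 0.0
```

Run:
```python
from h import *
st();delta([.449,-.039,.12],0)
```

```text
t 1.77 p [ 0.4268 -0.0878  0.2351] xax [ 1.    -0.003 -0.   ] zax [-0. -0. -1.] F [-0.   0.4 -0.2] op 0.701 g 0.0
[ 2.21 -4.89 11.51] [ 0.   0.  -0.2]
```

>>> send_rows:
  plan:
    - [[-0.4,2.2,-4.9,3,0,0,0],[-0.4,2.2,-4.9,7,0,0,0],[-0.4,2.2,-4.9,11.5,0,0,0],[-0.4,2.2,-4.9,11.5,0,0,0],[1,2.2,-4.9,11.5,0,0,0],[1,2.2,-4.9,11.5,0,0,0],[1,2.2,-4.9,11.5,0,0,0],[1,2.2,-4.9,11.5,0,0,0]]
  grip_force: 30

```text
time: 2.78
eef_pos: [0.4507, -0.0395, 0.122]
ee_rot: [0.002, 1.0, 0.001, 0.002]
ft_force: [-0.6, -6.5, 1.1]
opening: 0.277
grip_force: 35.4
```

Run:
```python
from h import *
st()
c=np.array([.645,-.039,.03]);s=get_state();p0=s['eef_pos']+np.array([0,0,-.003]);r=p0-c
print(np.hypot(r[0],r[2]),np.degrees(np.arctan2(r[2],-r[0])))
rad=.215;a0=24
for a in range(a0,111,5):
    a=min(a,108.8+.7);q=c+rad*np.array([-np.cos(np.radians(a)),0,np.sin(np.radians(a))]);d=(q-p0)*100;print(a,np.round([d[0],-d[2]],2))
```

```text
t 2.77 p [ 0.4507 -0.0395  0.122 ] xax [1.    0.001 0.004] zax [ 0.004 -0.005 -1.   ] F [-0.6 -6.5  1.1] op 0.277 g 35.4
0.21376068924633476 24.611568819110943
24 [-0.21  0.16]
29 [ 0.63 -1.52]
34 [ 1.61 -3.12]
39 [ 2.73 -4.63]
44 [ 3.97 -6.03]
49 [ 5.33 -7.32]
54 [ 6.8  -8.49]
59 [ 8.36 -9.53]
64 [ 10.01 -10.42]
69 [ 11.73 -11.17]
74 [ 13.51 -11.76]
79 [ 15.33 -12.2 ]
84 [ 17.19 -12.48]
89 [ 19.06 -12.59]
94 [ 20.93 -12.55]
99 [ 22.8  -12.33]
104 [ 24.64 -11.96]
109 [ 26.43 -11.43]
```

>>> send_rows:
  plan:
    - [[1,0.6,-1.5,0,0,0,0],[1,1.6,0,-3.1,0,0,0],[1,2.7,0,-4.6,0,0,0],[1,4.0,0,-6.0,0,0,0],[1,4.0,0,-6.0,0,0,0]]

```text
time: 3.4
eef_pos: [0.4904, -0.0395, 0.182]
ee_rot: [0.002, 1.0, 0.0, 0.001]
ft_force: [0.3, -6.3, -0.1]
opening: 0.272
grip_force: 37.0
```

>>> send_rows:
  plan:
    - [[1,1.35,0,-1.3,0,0,0],[1,2.8,0,-2.5,0,0,0],[1,4.4,0,-3.5,0,0,0],[1,6.0,0,-4.4,0,0,0],[1,7.75,0,-5.15,0,0,0],[1,9.5,0,-5.75,0,0,0],[1,11.35,0,-6.2,0,0,0],[1,13.2,0,-6.5,0,0,0]]

```text
time: 4.4
eef_pos: [0.6182, -0.0393, 0.2445]
ee_rot: [0.002, 1.0, -0.0, -0.004]
ft_force: [-5.4, -5.6, -6.1]
opening: 0.275
grip_force: 37.2
```

>>> send_rows:
  plan:
    - [[1,1.9,0,-0.1,0,0,0],[1,3.7,0,-0.05,0,0,0],[1,5.6,0,0.15,0,0,0],[1,7.45,0,0.5,0,0,0],[1,9.3,0,1.0,0,0,0],[1,9.6,0,1.1,0,0,0],[1,9.6,0,1.1,0,0,0]]

```text
time: 5.28
eef_pos: [0.7159, -0.0391, 0.2334]
ee_rot: [0.001, 1.0, -0.0, -0.002]
ft_force: [-1.6, -5.3, -5.9]
opening: 0.274
grip_force: 37.7
```

Run:
```python
from h import *
st();c=snap('top')
s=get_state()['eef_pos'];r=s-[.645,-.039,.033];print(np.hypot(r[0],r[2]),np.degrees(np.arctan2(r[2],-r[0])))
```

```text
t 5.28 p [ 0.7159 -0.0391  0.2334] xax [ 1.    -0.001 -0.004] zax [-0.004 -0.003 -1.   ] F [-1.6 -5.3 -5.9] op 0.274 g 37.7
0.21252726037658315 109.47553359184361
```

>>> send_rows:
  plan:
    - [[0,0,0,0,0,0,0],[0,0,0,0,0,0,0],[0,0,0,-4,0,0,0],[0,0,0,-7.5,0,0,0],[0,-6,0,-7.5,0,0,0],[0,-12,0,-7.5,0,0,0],[0,-18,0,-7.5,0,0,0],[0,-23,0,-7.5,0,0,0]]

```text
time: 6.32
eef_pos: [0.4853, -0.0366, 0.3103]
ee_rot: [0.0, 1.0, 0.0, 0.001]
ft_force: [-0.7, 0.2, 0.3]
opening: 0.501
grip_force: 0.0
```

Run:
```python
from h import *
st();c=snap('wrist','w2')
for k in (-.068,0,.068): print(proj(c,[[.5505,-.039+k,.0525],[.645-.049,-.039+k,.0555],[.52,-.039+k,.0835]]).round(0).tolist())
```

```text
t 6.33 p [ 0.4853 -0.0366  0.3103] xax [1.    0.001 0.003] zax [ 0.003 -0.    -1.   ] F [-0.7  0.2  0.3] op 0.501 g 0.0
[[314.0, 104.0], [317.0, 63.0], [318.0, 133.0]]
[[257.0, 104.0], [257.0, 63.0], [257.0, 133.0]]
[[200.0, 104.0], [197.0, 63.0], [196.0, 133.0]]
```

View pics/w2.png

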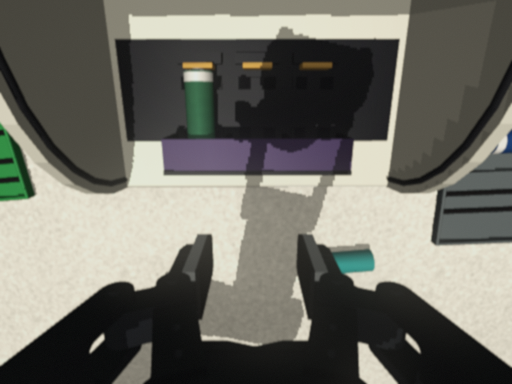

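Run:
```python
from h import *
c=snap('wrist');f=c['frame']
m=mask(f,(8,120,90),(32,255,255))
for a,ce,mm in blobs(m,30):
    y,x=np.nonzero(mm); print(a,ce.round(1),x.min(),x.max(),y.min(),y.max(),'back edge',ray(c,(ce[0],y.min()-.5),.0555).round(4),'front',ray(c,(ce[0],y.max()+.5),.0555).round(4))
print(f[55:90:1,200].tolist())
for x in (257,):print([ (i,f[i,x].tolist()) for i in range(58,72)])
v=mask(f,(122,40,20),(160,255,255))
for a,ce,mm in blobs(v,300):
    y,x=np.nonzero(mm); print('hood',a,ce,x.min(),x.max(),y.min(),y.max(),ray(c,(ce[0],y.min()),.0835),ray(c,(ce[0],y.min()),.09))
g=mask(f,(55,80,30),(85,255,255))
for a,ce,mm in blobs(g,300):
    y,x=np.nonzero(mm); print('green',a,ce,x.min(),x.max(),y.min(),y.max(),ray(c,(ce[0],y.min()),.065),ray(c,(ce[0],y.max()),.065))
```

```text
199 [197.5  55.8] 182 213 53 59 back edge [0.5971 0.0289 0.0555] front [0.5898 0.0293 0.0555]
175 [255.8  55.8] 243 272 53 59 back edge [ 0.5971 -0.0366  0.0555] front [ 0.5899 -0.0366  0.0555]
116 [318.5  55.5] 304 333 54 57 back edge [ 0.5961 -0.1069  0.0555] front [ 0.592  -0.1072  0.0555]
[[79, 156, 199], [81, 160, 205], [85, 160, 202], [92, 147, 181], [94, 120, 136], [94, 110, 101], [117, 135, 119], [161, 178, 170], [194, 207, 208], [205, 217, 220], [205, 217, 220], [205, 217, 220], [205, 217, 220], [206, 218, 221], [206, 218, 221], [201, 213, 214], [178, 193, 189], [131, 153, 134], [86, 112, 77], [70, 99, 57], [69, 98, 55], [69, 98, 56], [70, 98, 56], [69, 98, 56], [70, 98, 56], [69, 98, 56], [69, 98, 56], [69, 99, 56], [69, 98, 55], [72, 101, 58], [71, 100, 57], [71, 101, 58], [70, 99, 56], [71, 100, 58], [70, 99, 56]]
[(58, [62, 127, 165]), (59, [42, 84, 111]), (60, [37, 57, 71]), (61, [46, 53, 60]), (62, [53, 54, 57]), (63, [56, 55, 56]), (64, [54, 54, 55]), (65, [56, 56, 56]), (66, [53, 53, 53]), (67, [48, 47, 48]), (68, [47, 47, 47]), (69, [52, 52, 52]), (70, [55, 55, 55]), (71, [55, 55, 55])]
hood 6221 [258.58479344 145.76820447] 161 355 129 162 [ 0.51556549 -0.03968676  0.0835    ] [ 0.51628474 -0.03960556  0.09      ]
green 1481 [199.67454423 100.34301148] 185 214 73 128 [0.57502403 0.02594626 0.065     ] [0.51464174 0.02915228 0.065     ]
green 1553 [ 12.09465551 162.58725048] 0 32 115 193 [0.52938368 0.24566754 0.065     ] [0.43434302 0.26812178 0.065     ]
```

```bash
cat > brass.py <<'E'
from h import *
st();c=snap('wrist');f=c['frame']
for a,ce,mm in blobs(mask(f,(8,120,90),(32,255,255)),30):
    y,x=np.nonzero(mm); print(a,ce.round(1),x.min(),x.max(),y.min(),y.max(),'back',ray(c,((x.min()+x.max())/2,y.min()-.5),.0555).round(4),'front',ray(c,(ce[0],y.max()+.5),.0555).round(4))
for a,ce,mm in blobs(mask(f,(55,80,30),(85,255,255)),300):
    y,x=np.nonzero(mm); print('green',ce,ray(c,ce,.06))
E
python3 brass.py; python3 -c "
from h import *
delta([.550,.029,.15],0);delta([.550,.029,.060],0)"
```

```text
t 6.42 p [ 0.4821 -0.0361  0.3107] xax [ 1. -0. -0.] zax [-0.  0. -1.] F [ 0.7  0.3 -0.1] op 0.504 g 0.0
175 [197.7  61.4] 182 213 58 65 back [0.5975 0.0289 0.0555] front [0.5891 0.0291 0.0555]
182 [256.2  61. ] 242 272 58 64 back [ 0.5975 -0.0383  0.0555] front [ 0.5901 -0.0375  0.0555]
119 [317.7  60.5] 303 332 59 63 back [ 0.5964 -0.1067  0.0555] front [ 0.5912 -0.1073  0.0555]
green [199.77300613 105.33469666] [0.54553405 0.02827893 0.06      ]
green [ 12.49968573 166.77247014] [0.47230753 0.26364639 0.06      ]
[ 6.4  -6.56 16.12] [ 0.  -0.2 -0. ]
[ 6.37 -6.56 25.12] [ 0.  -0.2 -0. ]
```

>>> send_rows:
  plan:
    - [[-0.2,6.5,-6.6,6,0,0,0],[-0.2,6.5,-6.6,12,0,0,0],[-0.2,6.5,-6.6,16,0,0,0],[-0.2,6.5,-6.6,16,0,0,0],[-0.2,6.5,-6.6,16,0,0,0],[-0.2,6.5,-6.6,16,0,0,0]]
  grip_force: 70

```text
time: 7.22
eef_pos: [0.5542, 0.0282, 0.1519]
ee_rot: [0.0, 1.0, -0.0, 0.003]
ft_force: [-0.7, -0.1, -0.8]
opening: 0.603
grip_force: 0.0
```

>>> send_rows:
  plan:
    - [[-0.2,-0.5,-0.1,5,0,0,0],[-0.2,-0.5,-0.1,9.2,0,0,0],[-0.2,-0.5,-0.1,9.2,0,0,0],[1,-0.5,-0.1,9.2,0,0,0],[1,-0.5,-0.1,9.2,0,0,0],[1,-0.5,-0.1,9.2,0,0,0],[1,-0.5,-0.1,9.2,0,0,0]]

```text
time: 8.1
eef_pos: [0.5493, 0.0287, 0.06]
ee_rot: [0.001, 1.0, 0.0, 0.003]
ft_force: [-1.4, -4.1, 7.6]
opening: 0.368
grip_force: 69.8
```

Run:
```python
from h import *
st();s=get_state();p=s['eef_pos']
# cell centre C=(.5455,.0525): TCP offset in cell frame
off=R.from_euler('y',0).apply([p[0]-.5455,0,p[2]-.0525])
for cx,cz,t in((-.0,.0525,0),(-.0125,.0535,0),(-.0125,.0585,8),(-.0105,.0635,16),(.01,.0705,18),(.035,.0785,18),(.05,.11,18),(.03,.22,18)):
    q=np.array([.5455+cx,p[1],cz])+R.from_euler('y',-t,degrees=True).apply(off);print(t,end=' ');delta(q,0,-t,base=(p,0,0))
```

```text
t 8.1 p [0.5493 0.0287 0.06  ] xax [1.    0.001 0.006] zax [ 0.006 -0.002 -1.   ] F [-1.4 -4.1  7.6] op 0.368 g 69.8
0 [0. 0. 0.] [0. 0. 0.]
0 [-1.25  0.   -0.1 ] [0. 0. 0.]
8 [-1.36  0.   -0.65] [0. 8. 0.]
16 [-1.27  0.   -1.18] [ 0. 16.  0.]
18 [ 0.75  0.   -1.88] [ 0. 18.  0.]
18 [ 3.25  0.   -2.68] [ 0. 18.  0.]
18 [ 4.75  0.   -5.83] [ 0. 18.  0.]
18 [  2.75   0.   -16.83] [ 0. 18.  0.]
```

>>> send_rows:
  plan:
    - [[1,-0.3,0,0,0,0,0],[1,-0.6,0,-0.1,0,0,0],[1,-0.75,0,-0.35,0,4,0],[1,-0.8,0,-0.65,0,8,0],[1,-0.9,0,-0.9,0,12,0],[1,-0.95,0,-1.2,0,16,0],[1,-0.95,0,-1.2,0,16,0]]

```text
time: 8.98
eef_pos: [0.5425, 0.0294, 0.0729]
ee_rot: [0.0, 0.989, -0.0, 0.146]
ft_force: [7.8, 0.5, -0.1]
opening: 0.364
grip_force: 69.5
```

>>> send_rows:
  plan:
    - [[1,1.5,0,0,0,0,0],[1,3,0,0,0,0,0],[1,4.5,0,-0.5,0,0,0],[1,4.5,0,-4,0,0,0],[1,4.0,0,-10,0,0,0],[1,3,0,-16,0,0,0],[1,2,0,-21,0,0,0],[1,2,0,-21,0,0,0]]

```text
time: 9.98
eef_pos: [0.4994, 0.0299, 0.2808]
ee_rot: [0.0, 0.99, 0.0, 0.143]
ft_force: [1.1, 0.1, -1.9]
opening: 0.366
grip_force: 50.3
```

Run:
```python
from h import *
st()
for y in (92.,):
  for x in(.47,): pass
psi=90+4.8
# out tray centre, place x=+33 in tray frame? choose -33 (nearer robot)
tc=np.array([.491,.3635,0]);Rt=R.from_euler('z',4.9,degrees=True)
for sx in(-.033,.033):
    g=tc+Rt.apply([sx,0,0]);print(g)
g=tc+Rt.apply([.033,0,0])
delta([g[0],g[1],.28],psi)
```

```text
t 9.97 p [0.4994 0.0299 0.2808] xax [0.959 0.    0.282] zax [ 0.282 -0.    -0.959] F [ 1.1  0.1 -1.9] op 0.366 g 50.3
[0.45812061 0.36068124 0.        ]
[0.52387939 0.36631876 0.        ]
[  2.34 -33.64   0.76] [ 13.6 -12.5 -94.1]
```

>>> send_rows:
  plan:
    - [[1,-3.4,-33.1,-3,13.6,-12.5,-94.1],[1,-3.4,-33.1,-3,13.6,-12.5,-94.1],[1,-3.4,-33.1,-3,13.6,-12.5,-94.1],[1,-3.4,-33.1,-3,13.6,-12.5,-94.1],[1,-3.4,-33.1,-3,13.6,-12.5,-94.1],[1,-3.4,-33.1,-3,13.6,-12.5,-94.1],[1,-3.4,-33.1,-3,13.6,-12.5,-94.1],[1,-3.4,-33.1,-3,13.6,-12.5,-94.1]]
  grip_force: 90

```text
time: 10.98
eef_pos: [0.4575, 0.3612, 0.2931]
ee_rot: [-0.003, 0.735, 0.678, 0.011]
ft_force: [-0.4, -1.3, -2.6]
opening: 0.354
grip_force: 89.6
```

Run:
```python
from h import *
st()
delta([.458,.361,.28],94.8)
```

```text
t 10.97 p [0.4575 0.3612 0.2931] xax [0.079 0.997 0.02 ] zax [ 0.011  0.019 -1.   ] F [-0.4 -1.3 -2.6] op 0.354 g 89.6
[-0.05  0.04  1.31] [ 0.7 -1.1 -9.3]
```

>>> send_rows:
  plan:
    - [[1,0,0,1.3,0.7,-1.1,-9.3],[1,0,0,6,0.7,-1.1,-9.3],[1,0,0,12,0.7,-1.1,-9.3],[1,0,0,18,0.7,-1.1,-9.3],[1,0,0,18,0.7,-1.1,-9.3],[1,0,0,18,0.7,-1.1,-9.3]]

```text
time: 11.72
eef_pos: [0.4622, 0.3655, 0.1167]
ee_rot: [0.001, 0.68, 0.733, 0.003]
ft_force: [0.3, 0.1, -1.9]
opening: 0.356
grip_force: 89.8
```

Run:
```python
from h import *
st()
delta([.458,.361,.033],94.8)
c=snap('wrist','w3')
tc=np.array([.491,.3635,0]);Rt=R.from_euler('z',4.9,degrees=True)
print(proj(c,[tc+Rt.apply([a,b,.016]) for a,b in((-.075,-.075),(-.075,.075),(.075,.075),(.075,-.075),(-.033,.0),(-.033,.07))]).round(0).tolist())
```

```text
t 11.72 p [0.4622 0.3655 0.1167] xax [-0.076  0.997  0.004] zax [ 0.005  0.004 -1.   ] F [ 0.3  0.1 -1.9] op 0.356 g 89.8
[-0.44 -0.5   8.37] [ 0.3 -0.2 -0.5]
[[199.0, 290.0], [186.0, 104.0], [401.0, 102.0], [378.0, 288.0], [248.0, 205.0], [246.0, 111.0]]
```

View pics/w3.png

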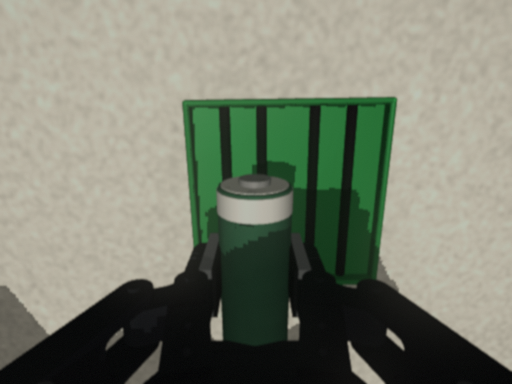

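The wrist view shows the green cell held nose-up-image at (255,200). The tray corners are at (184,101), (396,98) and (377,282), with the slot between the ribs at column 243, about 2 mm less in x than I estimated. Lowering it now.

>>> send_rows:
  plan:
    - [[1,0,-0.6,5,0.3,-0.2,0],[1,0,-0.6,8.0,0.3,-0.2,0],[1,0,-0.6,8.4,0.3,-0.2,0],[1,0,-0.6,8.4,0.3,-0.2,0]]

```text
time: 12.28
eef_pos: [0.4573, 0.3657, 0.0341]
ee_rot: [0.001, 0.68, 0.733, 0.002]
ft_force: [-0.2, -0.1, -1.7]
opening: 0.354
grip_force: 90.2
```

>>> send_rows:
  plan:
    - [[0.1,0,0,0,0,0,0],[0.1,0,0,0,0,0,0],[0.1,0,0,0,0,0,0],[0.1,0,0,-3,0,0,0],[0.1,0,0,-9,0,0,0],[-0.2,0,0,-15,0,0,0],[-0.2,0,0,-21,0,0,0],[-0.2,0,0,-26,0,0,0]]

```text
time: 13.28
eef_pos: [0.4557, 0.3648, 0.2951]
ee_rot: [0.0, 0.68, 0.733, 0.001]
ft_force: [1.3, 0.0, 0.0]
opening: 0.6
grip_force: 0.0
```

Run:
```python
from h import *
st()
for n in('scene','top'):
    c=snap(n)
    for k,lo,hi in(('blue',(105,120,40),(125,255,255)),('dkgreen',(60,60,20),(88,255,110))):
      for a,ce,mm in blobs(mask(c['frame'],lo,hi),60):
        pts=np.argwhere(mm)[:,::-1];W=np.array([ray(c,p,.028)[:2] for p in pts]);r=cv2.minAreaRect((W*1000).astype(np.float32))
        print(n,k,a,ce.round(0),ray(c,ce,.028).round(3),np.round(r[1]),round(r[2],1))
delta([.50,-.31,.30],90)
```

```text
t 13.28 p [0.4557 0.3648 0.2951] xax [-0.076  0.997  0.001] zax [ 0.002  0.001 -1.   ] F [1.3 0.  0. ] op 0.6 g 0.0
scene blue 216 [118. 203.] [ 0.508 -0.396  0.028] [30. 76.] 2.8
scene blue 222 [136. 228.] [ 0.596 -0.351  0.028] [29. 73.] 2.4
scene dkgreen 62 [220.  18.] [-0.12   0.024  0.028] [73. 35.] 89.7
scene dkgreen 214 [198.  42.] [-0.032 -0.067  0.028] [138.  40.] 14.7
scene dkgreen 76 [399.  42.] [0.089 0.628 0.028] [77. 23.] 21.2
scene dkgreen 71 [350. 141.] [0.429 0.366 0.028] [139.  23.] 86.2
scene dkgreen 70 [184. 142.] [ 0.339 -0.168  0.028] [ 9. 86.] 5.3
scene dkgreen 209 [349. 150.] [0.459 0.357 0.028] [34. 83.] 4.0
scene dkgreen 499 [345. 169.] [0.522 0.327 0.028] [127. 145.] 4.5
top blue 144 [376. 169.] [ 0.593 -0.351  0.028] [22. 68.] 1.4
top blue 131 [391. 199.] [ 0.504 -0.395  0.028] [21. 64.] 1.2
top dkgreen 523 [ 21. 133.] [0.678 0.714 0.028] [168.  50.] 31.4
top dkgreen 134 [ 33. 168.] [0.573 0.667 0.028] [29. 54.] 30.0
top dkgreen 2121 [135. 200.] [0.484 0.363 0.028] [144. 146.] 5.0
top dkgreen 100 [ 62. 237.] [0.373 0.559 0.028] [21. 40.] 28.7
top dkgreen 286 [316. 260.] [ 0.32  -0.167  0.028] [28. 85.] 5.2
top dkgreen 84 [258. 381.] [-0.005 -0.004  0.028] [10. 76.] 0.4
[-67.75  -0.95  -0.49] [ 0.7 -0.4  4.4]
```

>>> send_rows:
  plan:
    - [[-0.2,-75.2,-0.8,0,0,0,2.2],[-0.2,-75.2,-0.8,0,0,0,2.2],[-0.2,-75.2,-0.8,0,0,0,2.2],[-0.2,-75.2,-0.8,0,0,0,2.2],[-0.2,-75.2,-0.8,0,0,0,2.2],[-0.2,-75.2,-0.8,0,0,0,2.2],[-0.2,-75.2,-0.8,0,0,0,2.2],[-0.2,-75.2,-0.8,0,0,0,2.2]]

```text
time: 14.38
eef_pos: [0.4877, -0.1361, 0.2916]
ee_rot: [-0.0, 0.694, 0.72, -0.0]
ft_force: [-0.0, 0.1, -0.7]
opening: 0.604
grip_force: 0.0
```

Run:
```python
from h import *
st();delta([.505,-.40,.25],92.2)
```

```text
t 14.38 p [ 0.4877 -0.1361  0.2916] xax [-0.037  0.999  0.   ] zax [-0.001  0.    -1.   ] F [-0.   0.1 -0.7] op 0.604 g 0.0
[-26.44   0.75   4.16] [-0.  -0.  -0.1]
```

>>> send_rows:
  plan:
    - [[-0.2,-27.5,3.0,4,0,0,0],[-0.2,-27.5,3.0,4,0,0,0],[-0.2,-27.5,3.0,4,0,0,0],[-0.2,-27.5,3.0,4,0,0,0],[-0.2,-27.5,3.0,4,0,0,0],[-0.2,-27.5,3.0,4,0,0,0],[-0.2,-27.5,3.0,4,0,0,0],[-0.2,-27.5,3.0,4,0,0,0]]

```text
time: 15.38
eef_pos: [0.5285, -0.4064, 0.2528]
ee_rot: [-0.0, 0.693, 0.721, -0.0]
ft_force: [-0.8, 0.1, 0.3]
opening: 0.603
grip_force: 0.0
```

```bash
cat > bl.py <<'E'
from h import *
import sys
st();c=snap('wrist',sys.argv[1] if len(sys.argv)>1 else None)
for a,ce,mm in blobs(mask(c['frame'],(105,100,30),(128,255,255)),200):
    pts=np.argwhere(mm)[:,::-1];W=np.array([ray(c,p,.0285)[:2] for p in pts[::3]]);r=cv2.minAreaRect((W*1000).astype(np.float32))
    print('blue',a,ce.round(0),ray(c,ce,.0285).round(4),np.round(r[0]),np.round(r[1]),round(r[2],1))
E
python3 bl.py w4
```

```text
t 15.38 p [ 0.5285 -0.4064  0.2528] xax [-0.039  0.999 -0.   ] zax [-0. -0. -1.] F [-0.8  0.1  0.3] op 0.603 g 0.0
blue 2147 [315. 114.] [ 0.5924 -0.3485  0.0285] [ 593. -350.] [32. 78.] 3.5
blue 1807 [235. 152.] [ 0.5058 -0.3931  0.0285] [ 506. -396.] [32. 76.] 2.1
```

View pics/w4.png

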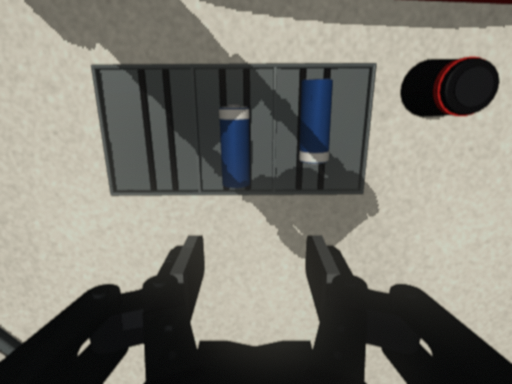

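The wrist view shows two blue cells: the middle slot at (236,150), nose +y with its band at (235,113), and the far slot at (316,115), nose −y with its band at (314,157). The third slot is empty. The joystick at (468,85) is well clear.

>>> send_rows:
  plan:
    - [[-0.1,2.3,-2.2,5,0,0,0],[-0.1,2.3,-2.2,10,0,0,0],[-0.1,2.3,-2.2,15,0,0,0],[-0.1,2.3,-2.2,15,0,0,0],[-0.1,2.3,-2.2,15,0,0,0]]
  grip_force: 80

```text
time: 16.05
eef_pos: [0.5068, -0.3863, 0.1044]
ee_rot: [0.002, 0.694, 0.72, -0.0]
ft_force: [-0.1, -1.1, -0.1]
opening: 0.551
grip_force: 0.0
```

```bash
python3 bl.py; python3 -c "
from h import *
delta([.506,-.384,.033],92.2)"
```

```text
t 16.05 p [ 0.5068 -0.3863  0.1044] xax [-0.038  0.999 -0.003] zax [ 0.002 -0.003 -1.   ] F [-0.1 -1.1 -0.1] op 0.551 g 0.0
blue 6238 [387. 161.] [ 0.5918 -0.3488  0.0285] [ 592. -353.] [35. 80.] 3.1
blue 4530 [252. 221.] [ 0.5055 -0.3944  0.0285] [ 506. -398.] [31. 79.] 2.6
[ 0.32 -0.13  7.2 ] [ 0.2  0.2 -0. ]
```

>>> send_rows:
  plan:
    - [[-0.1,0.2,-0.1,4,0,0,0],[-0.1,0.2,-0.1,7.1,0,0,0],[-0.1,0.2,-0.1,7.1,0,0,0],[1,0.2,-0.1,7.1,0,0,0],[1,0.2,-0.1,7.1,0,0,0],[1,0.2,-0.1,7.1,0,0,0],[1,0.2,-0.1,7.1,0,0,0]]

```text
time: 16.98
eef_pos: [0.5059, -0.3852, 0.034]
ee_rot: [0.003, 0.694, 0.72, -0.0]
ft_force: [0.1, 1.0, 7.3]
opening: 0.359
grip_force: 79.8
```

Run:
```python
from h import *
st();c=snap('wrist');f=c['frame']
# white band of the held cell: bright low-saturation blob above blue
for a,ce,mm in blobs(mask(f,(0,0,170),(180,50,255)),150): print(a,ce.round(0))
h=[ (a,ce,np.nonzero(mm)) for a,ce,mm in blobs(mask(f,(105,100,30),(128,255,255)),200)]
for a,ce,(y,x) in h: print('blue',a,ce.round(0),'rows',y.min(),y.max(),'top at axis z .036 ->',ray(c,(ce[0],y.min()),.039))
delta([.50,-.35,.27],0);delta([.50,-.10,.29],0,-18)
```

```text
t 16.98 p [ 0.5059 -0.3852  0.034 ] xax [-0.037  0.999 -0.004] zax [ 0.003 -0.004 -1.   ] F [0.1 1.  7.3] op 0.359 g 79.8
319 [168.  10.]
18636 [373.  32.]
249 [76. 14.]
375 [25. 33.]
211 [65. 39.]
276 [81. 46.]
195 [171.  53.]
219 [193.  48.]
220 [223.  56.]
1367 [260. 204.]
283 [459. 301.]
329 [501. 357.]
528 [145. 370.]
183 [  7. 359.]
331 [368. 375.]
blue 15049 [455. 196.] rows 111 291 top at axis z .036 -> [ 0.57670834 -0.31225919  0.039     ]
blue 8492 [255. 278.] rows 210 346 top at axis z .036 -> [ 0.50473039 -0.35377174  0.039     ]
[  3.44  -0.38 -23.61] [ 0.3  0.  92.1]
[ 28.42   0.56 -25.71] [-14.1  14.   91.4]
```

>>> send_rows:
  plan:
    - [[1,0,0,-5,0,0,0],[1,0,0,-11,0,0,0],[1,0,0,-17,0,0,5],[1,0,0,-23,0,0,15],[1,5,0,-25.7,0,0,25],[1,10,0,-25.7,0,0,35],[1,15,0,-25.7,0,0,45],[1,20,0,-25.7,0,0,55]]

```text
time: 18.02
eef_pos: [0.4967, -0.1823, 0.2888]
ee_rot: [0.0, 0.949, 0.316, 0.0]
ft_force: [0.1, 0.4, -2.3]
opening: 0.353
grip_force: 80.2
```

Run:
```python
from h import *
st();delta([.50,-.1065,.29],0,-18)
```

```text
t 18.02 p [ 0.4967 -0.1823  0.2888] xax [0.801 0.599 0.   ] zax [ 0.001 -0.001 -1.   ] F [ 0.1  0.4 -2.3] op 0.353 g 80.2
[ 4.81 -5.87 -0.13] [-5.7 17.3 36.5]
```

>>> send_rows:
  plan:
    - [[1,4.8,-5.9,-0.1,-5.7,17.3,36.5],[1,4.8,-5.9,-0.1,-5.7,17.3,36.5],[1,4.8,-5.9,-0.1,-5.7,17.3,36.5],[1,4.8,-5.9,-0.1,-5.7,17.3,36.5],[1,4.8,-5.9,-0.1,-5.7,17.3,36.5],[1,4.8,-5.9,-0.1,-5.7,17.3,36.5]]

```text
time: 18.77
eef_pos: [0.4999, -0.1081, 0.2896]
ee_rot: [-0.0, 0.988, 0.004, 0.155]
ft_force: [-0.6, -0.4, -2.3]
opening: 0.355
grip_force: 80.1
```

```bash
cat > ins.py <<'E'
from h import *
import sys
bx,by,psi,off,offz=[float(v) for v in sys.argv[1:6]]   # bay x,y; tool yaw; TCP offset from cell centre along nose / up
st();s=get_state();print('rot left',end=' ')
for n,cx,cz,t in(('above',.03,.17,18),('entry',.033,.0785,18),('in',-.0075,.0655,18),('mid',-.007,.0595,9),('level',-.006,.0545,0),('seat',-.001,.0535,0)):
    q=np.array([bx+cx,by,cz])+R.from_euler('y',-t,degrees=True).apply([off,0,offz]);print(n,q.round(4),end=' ');delta(q,psi,-t)
E
python3 ins.py .5455 -.1065 0 .001 .0115
python3 - <<'E'
from h import *
c=snap('wrist','w5')
E
```

```text
t 18.77 p [ 0.4999 -0.1081  0.2896] xax [0.952 0.008 0.307] zax [ 0.307  0.002 -0.952] F [-0.6 -0.4 -2.3] op 0.355 g 80.1
rot left above [ 0.5729 -0.1065  0.1812] [ 3.62 -0.11 12.56] [-0.1  0.1  0.4]
entry [ 0.5759 -0.1065  0.0897] [ 1.1  -0.11 21.36] [-0.1  0.1  0.4]
in [ 0.5354 -0.1065  0.0767] [-3.16 -0.14 21.35] [-0.1  0.1  0.4]
mid [ 0.5377 -0.1065  0.071 ] [-3.11 -0.14 21.97] [-0.1 -8.9  0.4]
level [ 0.5405 -0.1065  0.066 ] [-3.   -0.14 22.53] [ -0.  -17.9   0.5]
seat [ 0.5455 -0.1065  0.065 ] [-2.56 -0.13 22.78] [ -0.  -17.9   0.5]
```

View pics/w5.png

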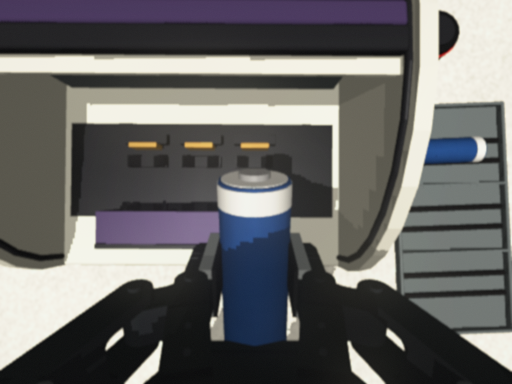

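The cell is held with its nose forward at (255,175), in line with the right brass at (255,145). Going in.

>>> send_rows:
  plan:
    - [[1,2,-0.1,6,0,0,0],[1,3.6,-0.1,12.5,0,0,0],[1,2.5,-0.1,17,0,0,0],[1,1.2,-0.1,21,0,0,0.4],[1,1.1,-0.1,21.3,0,0,0.4],[1,1.1,-0.1,21.3,0,0,0.4]]

```text
time: 19.58
eef_pos: [0.5771, -0.107, 0.0908]
ee_rot: [-0.001, 0.988, -0.0, 0.156]
ft_force: [1.0, -0.1, -1.7]
opening: 0.356
grip_force: 80.1
```

```bash
python3 ins.py .5455 -.1065 0 .001 .0115
```

```text
t 19.57 p [ 0.5771 -0.107   0.0908] xax [ 0.951 -0.001  0.309] zax [ 0.309  0.002 -0.951] F [ 1.  -0.1 -1.7] op 0.356 g 80.1
rot left above [ 0.5729 -0.1065  0.1812] [ 2.39 -0.06 -8.73] [-0.1  0.  -0. ]
entry [ 0.5759 -0.1065  0.0897] [-0.15 -0.05  0.06] [-0.1  0.  -0. ]
in [ 0.5354 -0.1065  0.0767] [-4.41 -0.04  0.05] [-0.1  0.  -0. ]
mid [ 0.5377 -0.1065  0.071 ] [-4.37 -0.04  0.67] [-0.1 -9.  -0. ]
level [ 0.5405 -0.1065  0.066 ] [-4.25 -0.04  1.23] [ -0.1 -18.   -0. ]
seat [ 0.5455 -0.1065  0.065 ] [-3.81 -0.04  1.48] [ -0.1 -18.   -0. ]
```

>>> send_rows:
  plan:
    - [[1,-1.5,0,0,0,0,0],[1,-3.0,0,0,0,0,0],[1,-4.4,0,0,0,0,0],[1,-4.4,0,0,0,0,0],[1,-4.4,0,0,0,0,0]]

```text
time: 20.2
eef_pos: [0.5371, -0.1078, 0.0792]
ee_rot: [0.0, 0.987, -0.002, 0.16]
ft_force: [9.1, 1.3, -1.8]
opening: 0.359
grip_force: 79.9
```

>>> send_rows:
  plan:
    - [[1,0,0,0.4,0,-4.5,0],[1,0,0,0.8,0,-9,0],[1,0.1,0,1.1,0,-13.5,0],[1,0.2,0,1.4,0,-18,0],[1,0.2,0,1.4,0,-18,0]]

```text
time: 20.82
eef_pos: [0.5447, -0.1072, 0.0647]
ee_rot: [-0.0, 1.0, -0.0, 0.004]
ft_force: [6.3, -0.0, -2.7]
opening: 0.354
grip_force: 79.9
```

```bash
python3 ins.py .5455 -.1065 0 .001 .0115 | tail -2
```

```text
level [ 0.5405 -0.1065  0.066 ] [-0.42 -0.07 -0.13] [-0.  -0.4 -0. ]
seat [ 0.5455 -0.1065  0.065 ] [ 0.08 -0.07 -0.03] [-0.  -0.4 -0. ]
```

>>> send_rows:
  plan:
    - [[1,0.2,0,0,0,0,0],[-0.1,0.2,0,0,0,0,0],[-0.1,0.2,0,0,0,0,0],[-0.1,0.2,0,0,0,0,0],[-0.1,0.2,0,-4,0,0,0],[-0.1,0.2,0,-10,0,0,0],[-0.1,-2,0,-16,0,0,0],[-0.1,-5,0,-22,0,0,0]]

```text
time: 21.82
eef_pos: [0.4924, -0.1068, 0.2802]
ee_rot: [-0.001, 1.0, -0.0, -0.001]
ft_force: [1.3, -1.0, -0.4]
opening: 0.546
grip_force: 0.0
```

```bash
python3 bl.py w6; python3 brass.py
```

```text
t 21.82 p [ 0.4924 -0.1068  0.2802] xax [ 1.    -0.    -0.002] zax [-0.002  0.002 -1.   ] F [ 1.3 -1.  -0.4] op 0.546 g 0.0
blue 1050 [492.  70.] [ 0.5942 -0.3739  0.0285] [ 594. -374.] [31. 44.] 2.7
blue 1817 [255. 117.] [ 0.5424 -0.1067  0.0285] [ 541. -107.] [36. 70.] 90.0
t 21.88 p [ 0.4916 -0.1074  0.288 ] xax [ 1.    -0.     0.007] zax [ 0.007 -0.002 -1.   ] F [-2.1 -0.2  4.6] op 0.551 g 0.0
254 [127.4  70.5] 111 143 67 74 back [0.5974 0.0291 0.0555] front [0.5894 0.0297 0.0555]
251 [191.   70.4] 175 207 67 74 back [ 0.5974 -0.0394  0.0555] front [ 0.5894 -0.0389  0.0555]
189 [252.6  69.8] 238 269 67 73 back [ 0.5974 -0.1064  0.0555] front [ 0.5904 -0.1053  0.0555]
```

View pics/w6.png

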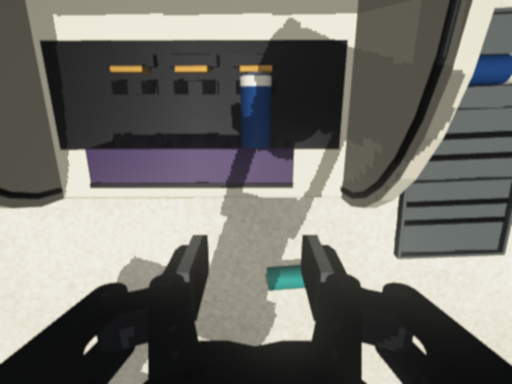

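The cell is seated in the right bay, with its band at (256,80) against the brass at (256,69), level like the green one was. Next is the second cell.

>>> send_rows:
  plan:
    - [[-0.1,3,6,0,0,0,-10],[-0.1,4,12,0,0,0,-20],[-0.1,6,17,0,0,0,-30],[-0.1,8,21,0,0,0,-40],[-0.1,10,25,0,0,0,-50],[-0.1,10,25,0,0,0,-60],[-0.1,10,25,0,0,0,-70],[-0.1,10,25,0,0,0,-80]]

```text
time: 22.92
eef_pos: [0.5926, -0.3569, 0.276]
ee_rot: [-0.003, 0.764, 0.645, -0.0]
ft_force: [-0.2, -0.6, 0.8]
opening: 0.553
grip_force: 0.0
```

```bash
python3 bl.py; python3 -c "
from h import *
delta([.593,-.3565,.11],92.5)"
```

```text
t 22.93 p [ 0.5926 -0.3569  0.276 ] xax [0.169 0.986 0.003] zax [-0.004  0.004 -1.   ] F [-0.2 -0.6  0.8] op 0.553 g 0.0
blue 1612 [233. 160.] [ 0.5662 -0.3514  0.0285] [ 566. -353.] [32. 77.] 3.7
[-0.02  0.11 16.62] [ -0.2  -0.2 -12. ]
```

>>> send_rows:
  plan:
    - [[-0.1,0,0,0,0,0,-12],[-0.1,0,0,0,0,0,-12],[-0.1,0,0,0,0,0,-12]]

```text
time: 23.35
eef_pos: [0.5928, -0.3568, 0.2771]
ee_rot: [-0.002, 0.696, 0.718, 0.0]
ft_force: [-0.4, -0.1, 0.0]
opening: 0.549
grip_force: 0.0
```

```bash
python3 bl.py w7
python3 - <<'E'
from h import *
for n in('scene',):
    c=snap(n)
    for a,ce,mm in blobs(mask(c['frame'],(105,120,40),(125,255,255)),60): print(n,a,ce.round(0),ray(c,ce,.028).round(3))
E
```

```text
t 23.35 p [ 0.5928 -0.3568  0.2771] xax [-0.031  1.     0.003] zax [-0.003  0.003 -1.   ] F [-0.4 -0.1  0. ] op 0.549 g 0.0
blue 1620 [233. 155.] [ 0.566  -0.3513  0.0285] [ 566. -353.] [32. 76.] 1.8
scene 198 [211. 195.] [ 0.532 -0.107  0.028]
scene 232 [134. 219.] [ 0.568 -0.352  0.028]
```

View pics/w7.png

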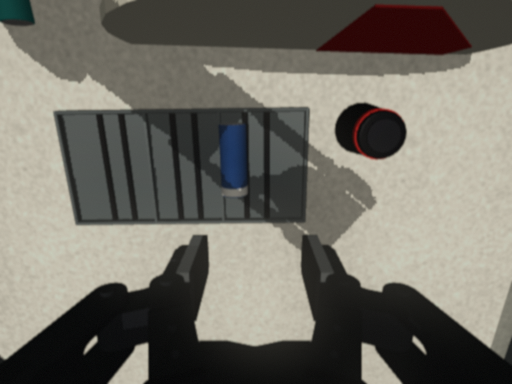

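The wrist view shows cell 2 knocked aside: its body is at (233,155), leaning on the divider at x≈0.549, nose still −y. I'll grasp it with the fingertips just above divider height.

>>> send_rows:
  plan:
    - [[-0.15,0,-2.7,5,0,0,0],[-0.15,0,-2.7,11,0,0,0],[-0.15,0,-2.7,17,0,0,0],[-0.15,0,-2.7,19,0,0,0],[-0.15,0,-2.7,19,0,0,0]]
  grip_force: 90

```text
time: 24.08
eef_pos: [0.5644, -0.3565, 0.0854]
ee_rot: [-0.004, 0.695, 0.719, -0.0]
ft_force: [0.5, -0.2, 1.5]
opening: 0.573
grip_force: 0.0
```

```bash
python3 bl.py; python3 -c "
from h import *
delta([.566,-.357,.041],91.8)"
```

```text
t 24.07 p [ 0.5644 -0.3565  0.0854] xax [-0.033  0.999  0.006] zax [-0.006  0.005 -1.   ] F [ 0.5 -0.2  1.5] op 0.573 g 0.0
blue 6046 [257. 215.] [ 0.5656 -0.3517  0.0285] [ 566. -355.] [32. 83.] 2.4
[0.02 0.05 4.63] [-0.1 -0.2  0.1]
```

>>> send_rows:
  plan:
    - [[-0.15,0,0.1,3,0,0,0],[-0.15,0,0.1,4.4,0,0,0],[-0.15,0,0.1,4.4,0,0,0],[1,0,0.1,4.4,0,0,0],[1,0,0.1,4.4,0,0,0],[1,0,0.1,4.4,0,0,0],[1,0,0.1,4.4,0,0,0]]

```text
time: 25.0
eef_pos: [0.5671, -0.3578, 0.0456]
ee_rot: [-0.0, 0.695, 0.719, 0.0]
ft_force: [-2.4, -0.2, 5.5]
opening: 0.331
grip_force: 88.5
```

>>> send_rows:
  plan:
    - [[1,0,0,-2,0,0,0],[1,0,0,-4,0,0,0],[1,0,0,-8,0,0,0],[1,0,0,-14,0,0,0],[1,0,0,-20,0,0,0],[1,0,0,-24,0,0,0],[1,0,0,-24,0,0,0]]

```text
time: 25.88
eef_pos: [0.5683, -0.3588, 0.288]
ee_rot: [0.003, 0.695, 0.719, 0.001]
ft_force: [0.4, -0.1, -2.4]
opening: 0.332
grip_force: 89.1
```

```bash
python3 bl.py w8; python3 -c "
from h import *
delta([.51,-.20,.29],180);delta([.51,.0295,.29],180,-18)"
```

```text
t 25.88 p [ 0.5683 -0.3588  0.288 ] xax [-0.034  0.999 -0.003] zax [ 0.005 -0.003 -1.   ] F [ 0.4 -0.1 -2.4] op 0.332 g 89.1
blue 8929 [254. 241.] [ 0.5733 -0.4749  0.0285] [ 574. -488.] [ 86. 236.] 2.6
[15.98 -5.18 -0.51] [  0.1  -0.  -88. ]
[38.92 -4.39 -0.49] [-13.8 -14.3 -87.3]
```

View pics/w8.png

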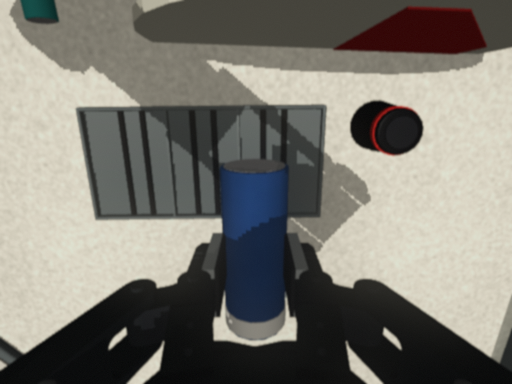

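The cell is held, tail at (255,163), but the opening of 0.331 suggests the pads sit above its equator. I'll set it down in the empty middle slot and regrip deeper.

>>> send_rows:
  plan:
    - [[1,-0.9,-6.3,3,0,0,0],[1,-0.9,-6.3,9,0,0,0],[1,-0.9,-6.3,15,0,0,0],[1,-0.9,-6.3,19,0,0,0],[1,-0.9,-6.3,21,0,0,0],[1,-0.9,-6.3,21,0,0,0],[1,-0.9,-6.3,21,0,0,0]]

```text
time: 26.8
eef_pos: [0.5037, -0.3683, 0.0733]
ee_rot: [-0.002, 0.695, 0.719, 0.0]
ft_force: [0.2, -0.8, -1.8]
opening: 0.333
grip_force: 89.4
```

```bash
python3 -c "
from h import *
st()
delta([.5055,-.370,.0475],92.2)"
```

```text
t 26.8 p [ 0.5037 -0.3683  0.0733] xax [-0.034  0.999  0.003] zax [-0.003  0.003 -1.   ] F [ 0.2 -0.8 -1.8] op 0.333 g 89.4
[-0.19  0.18  2.58] [-0.1 -0.2 -0.2]
```

>>> send_rows:
  plan:
    - [[1,0,0.2,1.5,0,0,0],[1,0,0.2,2.6,0,0,0],[1,0,0.2,2.6,0,0,0],[0,0,0.2,2.6,0,0,0],[-0.1,0,0.2,2.6,0,0,0],[-0.1,0,0.2,2.6,0,0,0],[-0.1,0,0.2,2.6,0,0,0]]

```text
time: 27.68
eef_pos: [0.5059, -0.3684, 0.048]
ee_rot: [-0.001, 0.695, 0.719, 0.0]
ft_force: [-0.6, -0.5, 0.5]
opening: 0.551
grip_force: 0.0
```

```bash
python3 bl.py; python3 -c "
from h import *
delta([.5055,-.370,.034],92.2)"
```

```text
t 27.68 p [ 0.5059 -0.3684  0.048 ] xax [-0.034  0.999  0.002] zax [-0.002  0.002 -1.   ] F [-0.6 -0.5  0.5] op 0.551 g 0.0
blue 8972 [253. 239.] [ 0.5051 -0.362   0.0285] [ 505. -366.] [32. 86.] 2.4
[-0.17 -0.04  1.39] [-0.1 -0.1 -0.2]
```

>>> send_rows:
  plan:
    - [[-0.1,-0.3,-0.05,0.8,0,0,0],[-0.1,-0.3,-0.05,1.4,0,0,0],[-0.1,-0.3,-0.05,1.4,0,0,0],[1,-0.3,-0.05,1.4,0,0,0],[1,-0.3,-0.05,1.4,0,0,0],[1,-0.3,-0.05,1.4,0,0,0],[1,-0.3,-0.05,1.4,0,0,0]]
  grip_force: 80

```text
time: 28.6
eef_pos: [0.5054, -0.3713, 0.0338]
ee_rot: [-0.001, 0.695, 0.719, 0.0]
ft_force: [-0.9, -0.1, 0.6]
opening: 0.361
grip_force: 79.3
```

```bash
python3 bl.py; python3 -c "
from h import *
c=snap('wrist')
for a,ce,mm in blobs(mask(c['frame'],(105,100,30),(128,255,255)),2000):
    y,x=np.nonzero(mm);print(y.min(),y.max(),ray(c,(255,y.max()),.039),ray(c,(255,y.min()),.034))
"
```

```text
t 28.6 p [ 0.5054 -0.3713  0.0338] xax [-0.034  0.999  0.002] zax [-0.002  0.002 -1.   ] F [-0.9 -0.1  0.6] op 0.361 g 79.3
blue 10896 [254. 247.] [ 0.5049 -0.3621  0.0285] [ 505. -367.] [32. 87.] 2.0
163 333 [ 0.50663534 -0.40046944  0.039     ] [ 0.50389173 -0.32163602  0.034     ]
```

>>> send_rows:
  plan:
    - [[1,0,0,-5,0,0,0],[1,0,0,-11,0,0,0],[1,0,0,-17,0,0,-5],[1,0,0,-23,0,0,-15],[1,4,0,-25.7,0,0,-25],[1,10,0,-25.7,0,0,-35],[1,15,0,-25.7,0,0,-45],[1,21,0,-25.7,0,0,-55]]

```text
time: 29.7
eef_pos: [0.4983, -0.1606, 0.2906]
ee_rot: [-0.002, 0.282, 0.959, 0.001]
ft_force: [0.2, -0.8, -1.1]
opening: 0.358
grip_force: 80.0
```

Run:
```python
from h import *
st();delta([.51,.0295,.29],180,-18)
```

```text
t 29.7 p [ 0.4983 -0.1606  0.2906] xax [-0.841  0.541  0.004] zax [-0.002  0.003 -1.   ] F [ 0.2 -0.8 -1.1] op 0.358 g 80.0
[ 9.31 16.62  0.11] [ -5.  -17.7 -32.5]
```

>>> send_rows:
  plan:
    - [[1,9.3,16.6,0.1,-5,-17.7,-32.5],[1,9.3,16.6,0.1,-5,-17.7,-32.5],[1,9.3,16.6,0.1,-5,-17.7,-32.5],[1,9.3,16.6,0.1,-5,-17.7,-32.5],[1,9.3,16.6,0.1,-5,-17.7,-32.5],[1,9.3,16.6,0.1,-5,-17.7,-32.5],[1,9.3,16.6,0.1,-5,-17.7,-32.5]]

```text
time: 30.58
eef_pos: [0.5117, 0.0269, 0.2905]
ee_rot: [0.156, 0.004, 0.988, -0.001]
ft_force: [-0.1, -0.9, -2.9]
opening: 0.358
grip_force: 80.2
```

```bash
python3 ins.py .5455 .0295 180 .0023 .0115
```

```text
t 30.57 p [0.5117 0.0269 0.2905] xax [-0.951  0.007 -0.309] zax [ 0.309 -0.003 -0.951] F [-0.1 -0.9 -2.9] op 0.358 g 80.2
rot left above [0.5741 0.0295 0.1816] [-2.57  0.32 12.28] [-0.2 -0.  -0.4]
entry [0.5771 0.0295 0.0901] [-0.03  0.33 21.07] [-0.2 -0.  -0.4]
in [0.5366 0.0295 0.0771] [ 4.22  0.3  21.06] [-0.2 -0.  -0.4]
mid [0.539  0.0295 0.0712] [ 4.18  0.3  21.7 ] [-0.1  9.  -0.4]
level [0.5418 0.0295 0.066 ] [ 4.07  0.3  22.28] [-0.1 18.  -0.4]
seat [0.5468 0.0295 0.065 ] [ 3.63  0.31 22.53] [-0.1 18.  -0.4]
```

>>> send_rows:
  plan:
    - [[1,-1.5,0.2,6,0,0,0],[1,-2.6,0.3,12.3,0,0,0],[1,-1.5,0.3,17,0,0,-0.4],[1,-0.1,0.3,20.7,0,0,-0.4],[1,0,0.3,21.0,0,0,-0.4],[1,0,0.3,21.0,0,0,-0.4]]

```text
time: 31.32
eef_pos: [0.5777, 0.0297, 0.092]
ee_rot: [0.158, -0.001, 0.987, -0.001]
ft_force: [0.1, -0.8, -2.6]
opening: 0.359
grip_force: 80.1
```

```bash
python3 ins.py .5455 .0295 180 .0023 .0115
```

```text
t 31.32 p [0.5777 0.0297 0.092 ] xax [-0.95  -0.002 -0.311] zax [ 0.311 -0.003 -0.95 ] F [ 0.1 -0.8 -2.6] op 0.359 g 80.1
rot left above [0.5741 0.0295 0.1816] [-2.45 -0.05 -8.63] [-0.2  0.1  0.1]
entry [0.5771 0.0295 0.0901] [ 0.12 -0.02  0.16] [-0.2  0.1  0.1]
in [0.5366 0.0295 0.0771] [ 4.37 -0.01  0.13] [-0.2  0.1  0.1]
mid [0.539  0.0295 0.0712] [ 4.33 -0.01  0.77] [-0.2  9.1  0.1]
level [0.5418 0.0295 0.066 ] [ 4.23 -0.01  1.35] [-0.2 18.1  0.1]
seat [0.5468 0.0295 0.065 ] [ 3.78 -0.01  1.6 ] [-0.2 18.1  0.1]
```

>>> send_rows:
  plan:
    - [[1,1.5,0,0,0,0,0],[1,3.0,0,0.1,0,0,0],[1,4.4,0,0.1,0,0,0],[1,4.4,0,0.1,0,0,0],[1,4.4,0,0.1,0,0,0]]

```text
time: 31.95
eef_pos: [0.5386, 0.03, 0.0792]
ee_rot: [0.162, -0.001, 0.987, -0.002]
ft_force: [7.2, 0.6, -2.2]
opening: 0.358
grip_force: 80.2
```

>>> send_rows:
  plan:
    - [[1,0.2,0,0.3,0,4.5,0],[1,0.2,0,0.75,0,9,0],[1,0.1,0,1.1,0,13.5,0],[1,0.1,0,1.4,0,18.5,0],[1,0.1,0,1.4,0,18.5,0]]

```text
time: 32.58
eef_pos: [0.5444, 0.0295, 0.0646]
ee_rot: [0.002, -0.001, 1.0, -0.002]
ft_force: [7.4, -1.9, 0.2]
opening: 0.354
grip_force: 80.3
```

```bash
python3 ins.py .5455 .0295 180 .0023 .0115 | tail -3
```

```text
mid [0.539  0.0295 0.0712] [ 0.54  0.   -0.66] [-0.2 -8.8  0.1]
level [0.5418 0.0295 0.066 ] [ 0.26  0.   -0.14] [-0.2  0.2  0.1]
seat [0.5468 0.0295 0.065 ] [-0.24  0.   -0.04] [-0.2  0.2  0.1]
```

Level and down. Releasing and checking.

>>> send_rows:
  plan:
    - [[1,-0.2,0,0,0,0,0],[-0.1,-0.2,0,0,0,0,0],[-0.1,-0.2,0,0,0,0,0],[-0.1,-0.2,0,0,0,0,0],[-0.1,-0.2,0,-4,0,0,0],[-0.1,-0.2,0,-10,0,0,0],[-0.1,2,0,-16,0,0,0],[-0.1,5,0,-22,0,0,0]]

```text
time: 33.58
eef_pos: [0.4918, 0.0308, 0.2795]
ee_rot: [-0.004, -0.001, 1.0, -0.001]
ft_force: [0.7, -0.7, 0.1]
opening: 0.546
grip_force: 0.0
```

>>> send_rows:
  plan:
    - [[0,0,4,-2,0,0,0],[0,0,7,-2,0,0,10],[0,0,7,-2,0,0,20],[0,0,7,-2,0,0,30],[0,0,7,-2,0,0,40],[0,0,7,-2,0,0,50],[0,0,7,-2,0,0,60],[0,0,7,-2,0,0,70]]

```text
time: 34.58
eef_pos: [0.4918, 0.1009, 0.2973]
ee_rot: [-0.003, 0.575, 0.818, -0.004]
ft_force: [-0.2, -0.1, 0.7]
opening: 0.501
grip_force: 0.0
```

Run:
```python
from h import *
st();delta([.49,-.0385,.31],0);delta([.49,-.0385,.31],90)
```

```text
t 34.58 p [0.4918 0.1009 0.2973] xax [-0.338  0.941  0.   ] zax [-0.009 -0.003 -1.   ] F [-0.2 -0.1  0.7] op 0.501 g 0.0
[-13.05  -4.9   -1.23] [ -0.4   0.5 109.8]
[-13.05  -4.9   -1.23] [-0.6  0.1 19.8]
```

>>> send_rows:
  plan:
    - [[0,-13,-4.9,-1.2,0,0,10],[0,-13,-4.9,-1.2,0,0,20],[0,-13,-4.9,-1.2,0,0,30],[0,-13,-4.9,-1.2,0,0,40],[0,-13,-4.9,-1.2,0,0,50],[0,-13,-4.9,-1.2,0,0,60],[0,-13,-4.9,-1.2,0,0,70],[0,-13,-4.9,-1.2,0,0,80]]

```text
time: 35.58
eef_pos: [0.4906, -0.0379, 0.3097]
ee_rot: [0.0, 0.966, 0.257, -0.005]
ft_force: [0.2, -0.1, -0.2]
opening: 0.499
grip_force: 0.0
```

>>> send_rows:
  plan:
    - [[0,0,0,0,0,0,10],[0,0,0,0,0,0,20],[0,0,0,0,0,0,29.8],[0,0,0,0,0,0,29.8],[0,0,0,0,0,0,29.8]]

```text
time: 36.2
eef_pos: [0.491, -0.0379, 0.3099]
ee_rot: [0.001, 1.0, 0.004, -0.004]
ft_force: [-0.2, 0.5, -0.8]
opening: 0.501
grip_force: 0.0
```

```bash
python3 bl.py w9; python3 brass.py; python3 -c "
from h import *
c=snap('scene')
for a,ce,mm in blobs(mask(c['frame'],(60,60,20),(88,255,110)),60): 
    if abs(ce[0]-350)<20: print(a,ce.round(0),ray(c,ce,.028).round(3))
delta([.7135,-.0385,.31],0);delta([.7135,-.0385,.2365],0)"
```

```text
t 36.2 p [ 0.491  -0.0379  0.3099] xax [ 1.     0.008 -0.009] zax [-0.009 -0.003 -1.   ] F [-0.2  0.5 -0.8] op 0.501 g 0.0
blue 1538 [198. 112.] [0.5427 0.0343 0.0285] [541.  34.] [69. 35.] 0.3
blue 1616 [313. 113.] [ 0.5425 -0.1116  0.0285] [ 541. -112.] [69. 37.] 0.4
t 36.25 p [ 0.4911 -0.038   0.3099] xax [ 1.     0.007 -0.009] zax [-0.009 -0.003 -1.   ] F [-0.3  0.2 -0.8] op 0.501 g 0.0
192 [195.9  67. ] 181 211 64 70 back [0.5974 0.0287 0.0555] front [0.59   0.0292 0.0555]
169 [253.8  67.7] 241 270 65 71 back [ 0.5968 -0.0386  0.0555] front [ 0.5894 -0.0366  0.0555]
118 [316.   67.5] 302 330 66 70 back [ 0.5963 -0.1071  0.0555] front [ 0.591  -0.1075  0.0555]
green [ 12.07959815 173.16537867] [0.46928832 0.26197098 0.06      ]
72 [350. 141.] [0.429 0.367 0.028]
210 [349. 150.] [0.459 0.356 0.028]
73 [363. 154.] [0.48  0.396 0.028]
[22.23  0.19 -0.19] [0.2 0.5 0.4]
[22.29  0.17  7.16] [0.2 0.5 0.4]
```

View pics/w9.png

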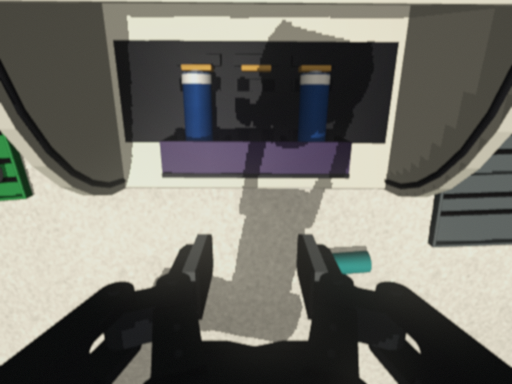

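Both blue cells lie flush against their brass at (197,68) and (315,68), matching each other, and the green cell stays in its tray at (0.459,0.356). Now closing the shutter.

>>> send_rows:
  plan:
    - [[-0.1,6,0.1,-1,0,0.5,0.4],[-0.1,12,0.1,-1,0,0.5,0.4],[-0.1,18,0.1,-1,0,0.5,0.4],[-0.1,22.4,0.1,-1,0,0.5,0.4],[-0.1,22.4,0.1,-1,0,0.5,0.4],[-0.1,22.4,0.1,-1,0,0.5,0.4]]
  grip_force: 35

```text
time: 37.1
eef_pos: [0.7148, -0.0378, 0.3176]
ee_rot: [0.001, 1.0, -0.001, -0.001]
ft_force: [0.5, -0.1, 0.8]
opening: 0.547
grip_force: 0.0
```

```bash
python3 -c "
from h import *
st();c=snap('wrist')
for a,ce,mm in blobs(mask(c['frame'],(18,140,80),(32,255,255)),100): print(a,ce,ray(c,ce,.245))
delta([.715,-.0385,.2345],0)"
```

```text
t 37.1 p [ 0.7148 -0.0378  0.3176] xax [ 1.    -0.001 -0.001] zax [-0.001 -0.003 -1.   ] F [ 0.5 -0.1  0.8] op 0.547 g 0.0
2923 [255.57098871 217.7529935 ] [ 0.7102471  -0.03823309  0.245     ]
[0.06 0.04 8.38] [ 0.2  0.  -0.1]
```

>>> send_rows:
  plan:
    - [[-0.1,0,0.05,4,0,0,0],[-0.1,0,0.05,8.4,0,0,0],[-0.1,0,0.05,8.4,0,0,0],[1,0,0.05,8.4,0,0,0],[1,0,0.05,8.4,0,0,0],[1,0,0.05,8.4,0,0,0],[1,0,0.05,8.4,0,0,0]]

```text
time: 38.02
eef_pos: [0.7165, -0.0391, 0.2371]
ee_rot: [0.002, 1.0, -0.001, 0.003]
ft_force: [0.3, -2.0, 6.0]
opening: 0.273
grip_force: 37.7
```

Run:
```python
from h import *
st();p=np.array(get_state()['eef_pos']);c=np.array([.641,p[1],.033]);r=p-c
a0=np.degrees(np.arctan2(r[2],-r[0]));ra=np.hypot(r[0],r[2]);print(a0,ra)
for i in range(1,19):
    a=a0-5*i;rr=ra+(.213-ra)*min(1,i/6);q=c+rr*np.array([-np.cos(np.radians(a)),0,np.sin(np.radians(a))])-p
    if i in(9,): print('---')
    print(i,a.round(1),np.round([q[0]*100,-q[2]*100],2))
```

```text
t 38.02 p [ 0.7165 -0.0391  0.2371] xax [ 1.    -0.002  0.005] zax [ 0.005 -0.004 -1.   ] F [ 0.3 -2.   6. ] op 0.273 g 37.7
110.291342964409 0.2176157515949092
1 105.3 [-1.83 -0.51]
2 100.3 [-3.69 -0.85]
3 95.3 [-5.56 -1.03]
4 90.3 [-7.44 -1.04]
5 85.3 [-9.3  -0.89]
6 80.3 [-11.14  -0.58]
7 75.3 [-12.95  -0.19]
8 70.3 [-14.73   0.36]
---
9 65.3 [-16.45   1.06]
10 60.3 [-18.1    1.91]
11 55.3 [-19.68   2.9 ]
12 50.3 [-21.16   4.02]
13 45.3 [-22.53   5.27]
14 40.3 [-23.79   6.64]
15 35.3 [-24.93   8.11]
16 30.3 [-25.94   9.67]
17 25.3 [-26.81  11.31]
18 20.3 [-27.52  13.02]
```

>>> send_rows:
  plan:
    - [[1,-1.8,0,-0.5,0,0,0],[1,-3.7,0,-0.85,0,0,0],[1,-5.6,0,-1.0,0,0,0],[1,-7.4,0,-1.0,0,0,0],[1,-9.3,0,-0.9,0,0,0],[1,-11.1,0,-0.6,0,0,0],[1,-12.95,0,-0.2,0,0,0],[1,-14.7,0,0.35,0,0,0]]

```text
time: 39.02
eef_pos: [0.5732, -0.0394, 0.2363]
ee_rot: [0.003, 1.0, -0.001, 0.008]
ft_force: [3.2, -1.7, 12.8]
opening: 0.274
grip_force: 40.5
```

>>> send_rows:
  plan:
    - [[1,-1.75,0,0.7,0,0,0],[1,-3.4,0,1.55,0,0,0],[1,-4.95,0,2.55,0,0,0],[1,-6.45,0,3.65,0,0,0],[1,-7.8,0,4.9,0,0,0],[1,-9.1,0,6.3,0,0,0],[1,-10.2,0,7.75,0,0,0],[1,-11.2,0,9.3,0,0,0]]

```text
time: 40.02
eef_pos: [0.4576, -0.0396, 0.1393]
ee_rot: [0.003, 1.0, -0.0, 0.003]
ft_force: [-1.0, -4.4, 6.0]
opening: 0.276
grip_force: 37.0
```

>>> send_rows:
  plan:
    - [[1,-0.7,0,1.5,0,0,0],[1,-0.8,0,2.0,0,0,0],[1,-0.9,0,2.3,0,0,0],[1,-0.9,0,2.3,0,0,0]]

```text
time: 40.52
eef_pos: [0.4476, -0.0396, 0.119]
ee_rot: [0.003, 1.0, 0.0, 0.001]
ft_force: [-11.1, -3.0, 32.7]
opening: 0.277
grip_force: 40.1
```

>>> send_rows:
  plan:
    - [[0.9,0,0,-0.3,0,0,0],[-0.2,0,0,-0.3,0,0,0],[-0.2,0,0,-0.3,0,0,0],[-0.2,0,0,-0.3,0,0,0],[-0.2,-0.5,0,-5,0,0,0],[-0.2,-3,0,-10,0,0,0],[-0.2,-6,0,-14,0,0,0],[-0.2,-6,0,-14,0,0,0]]

```text
time: 41.52
eef_pos: [0.3876, -0.0381, 0.2572]
ee_rot: [0.002, 1.0, -0.001, 0.003]
ft_force: [1.5, 0.3, -0.9]
opening: 0.599
grip_force: 0.0
```

Run:
```python
from h import *
st()
c=snap('scene','s9')
for k,lo,hi in(('yel',(18,140,80),(32,255,255)),('violet',(126,40,20),(160,255,255)),('red',(0,120,60),(8,255,255))):
  for a,ce,mm in blobs(mask(c['frame'],lo,hi),40): 
    y,x=np.nonzero(mm);print(k,a,ce.round(1),y.min(),y.max())
a=cv2.imread('pics/s0.png');v=mask(a,(126,40,20),(160,255,255));y,x=np.nonzero(v);print('before',[ (b[0],np.nonzero(b[2])[0].min(),np.nonzero(b[2])[0].max()) for b in blobs(v,500)])
b=c['frame'];cv2.imwrite('pics/s9c.png',cv2.resize(np.hstack([a[110:310,90:400],b[110:310,90:400]]),(800,258)))
w=snap('wrist')
for a_,ce,mm in blobs(mask(w['frame'],(18,140,80),(32,255,255)),100):print('wrist pull',ce,ray(w,ce,.125))
```

```text
t 41.52 p [ 0.3876 -0.0381  0.2572] xax [ 1.    -0.002  0.006] zax [ 0.006 -0.004 -1.   ] F [ 1.5  0.3 -0.9] op 0.599 g 0.0
yel 105 [467.   12.8] 5 21
yel 116 [227.6 158.1] 150 165
violet 4965 [232.4 184.3] 156 214
red 48 [153.6 268.1] 257 274
before [(np.int32(5087), np.int64(156), np.int64(215))]
wrist pull [251.71767554 106.01791768] [ 0.45502503 -0.03588238  0.125     ]
```

View pics/s9c.png

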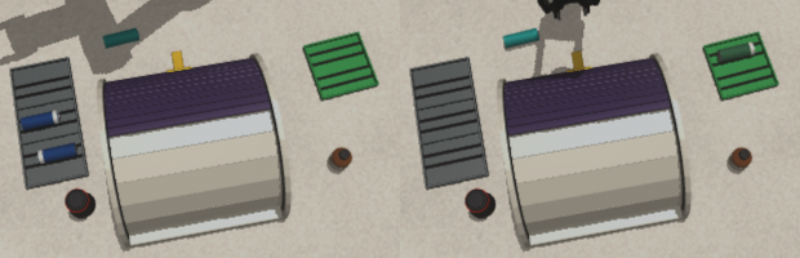

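In the before/after scene view the pull is back at (227.6,158) to within 0.2 px, the green cell lies in its tray, and the bystanders have not moved. Handing in.

```bash
python3 -c "
from h import *
print(finish_job())"
```

```text
the job is handed in; nothing more can be done
None
```

The job is handed in, though the hand-in call returned no verdict: my last pictures show both blue cells seated in the outer bays, the green cell in the green tray, the shutter back in its closed position, and the stage controller and bottle where they stood.

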